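# Set the spring-loaded length gauge to its clip and hold it

### The job

The length gauge on the repair bench has to be held open at the clip on its scale while I try a part in it. First take the plug socket that blocks the gauge's path off the bed and stand it upright in the metal tray; then grip the gauge's head so that its side lock button is squeezed in, draw the arm out until the pointer is level with the nose of the clip, and finish while still holding it there, because a spring pulls it back. Do not shift the clip, the flywheel, the screwdriver, the piston or the bottle.

Things in the scene. Friction and masses are not known exactly. Their poses are not given: they have to be found in the camera images.
- socket: Deep spark plug socket, plain steel, standing upright: round, 27 mm diameter up to 40 mm, then 23 mm diameter up to its top at 62 mm; about 140 g. Origin at the centre of its underside, z axis up along it. Starts on the gauge's bed (12 mm above the bench), in the head's path, its centre 85 to 100 mm ahead (+y of the head) of the head's centre.
- tray: Open aluminium tray, fixed, 150 mm (its x) by 130 mm (its y), 28 mm high, walls and floor about 4 mm. Origin at the centre of its underside; z up. Empty at the start. It lies between robot and gauge, left or right.
- grip_head: Head of the gauge's telescoping arm: upright aluminium block 36 mm (x) by 40 mm (y), underside 28 mm, top 100 mm above the bench. Origin at bench level (z = 0) under the block's centre; z up, y the way the arm extends, x across, away from the robot. The black lock button is on its +x face. A 30 mm wide foot reaches 32 mm ahead of the centre, at 17 to 37 mm height. The head only slides.
- gauge: The length gauge, fixed to the bench: grey bed plate 130 by 440 mm, 12 mm thick, from x -45 to +85 mm, y -220 to +220 mm; dark square outer tube 34 mm wide, top at 60 mm, from y -220 to -50 mm; end plate at y +206 to +218 mm, top at 62 mm; white scale with dark ticks every 10 mm. Origin at bench level, directly under the head when the arm is home; axes as the head.
- grip_point (a point): Point in the head where to centre the fingers: midway between the pads once the button is pressed in, 66 mm above the bench (34 mm below the head's top). Close the fingers along the head's x. Its axes are those of the head.
- lock_button (a joint): Travel (m) of the lock button, 0 = out, 0.006 = fully in. Black pad 24 mm (y) by 40 mm high, centred 66 mm above the bench on the head's +x face; stands 10 mm out, 4 mm when in, so the head is 46 mm wide over it, 40 mm when squeezed. Spring 1.5 N rising to 4.5 N. The arm leaves home only with the button in 4 mm or more; fingers closing on the head's two sides press it in.
- gauge_arm (a joint): Extension of the arm (m): 0 = home (start, locked), up to 0.145, growing towards the head's +y. A spring pulls it home with 3 N at 0 rising to 4.7 N, so it slides back if let go (the popped-out button then stops it at about 20 mm).
- pointer_tip (a point): Tip of the thin dark pointer (4 mm wide) on the head that reaches across the white scale: in the head's axes 53 mm in x, 28 mm in y, 20 mm above the bench. Axes as the head.
- clip_tip (a point): Tip of the nose of the index clip: dark steel block 22 mm wide, top 26 mm above the bench, on the far edge of the bed beside the scale, its triangular nose pointing at the scale. Axes as the head; the point is 20 mm above the bench. 80 to 130 mm ahead (y) of the pointer at the start. Level = pointer and nose agree along y; they pass 6 mm apart in x without touching. Friction holds it against 6 N.
- flywheel: Bystander: aluminium engine flywheel lying flat, 96 mm diameter, 34 mm high; origin at the centre of its underside.
- screwdriver: Bystander: screwdriver lying between robot and gauge, 160 mm long; its x axis runs from handle to tip.
- piston: Bystander: aluminium piston standing to the left of the gauge, 44 mm diameter, 40 mm high; origin at the centre of its underside.
- bottle: Bystander: white plastic bottle right of the gauge, 64 mm diameter, 170 mm high; origin at the centre of its underside.

How it is judged:
On the way, in this order (a step that is already met when the one before it is completed fails the run):
1. the socket stands upright in the tray, let go, the gauge arm still home (x of socket in the frame of tray between -0.065 and 0.065 m and y of socket in the frame of tray between -0.055 and 0.055 m and z of socket in the frame of tray below 0.008 m and angle between socket's own z axis and vertical below 0.15 rad and contact force between the fingers and socket below 0.1 N and linear speed of socket below 0.03 m/s and value of joint gauge_arm below 0.01 m), for 0.2 s.
2. the fingers grip the head and squeeze the lock button in, the arm still home (value of joint lock_button above 0.004 m and value of joint gauge_arm below 0.012 m and contact force between the fingers and grip_head above 3 N), for 0.1 s.
At the end, for the whole second after the job is handed in: The fingers hold the head (over 3 N, lock button in by more than 4 mm) with the pointer level with the clip's nose within 4 mm along the scale and at rest (under 10 mm/s), and the socket stands upright (within 0.15 rad) on the tray's floor, released (y of pointer_tip in the frame of clip_tip between -0.004 and 0.004 m and velocity of joint gauge_arm between -0.01 and 0.01 m/s and contact force between the fingers and grip_head above 3 N and value of joint lock_button above 0.004 m and x of socket in the frame of tray between -0.065 and 0.065 m and y of socket in the frame of tray between -0.055 and 0.055 m and z of socket in the frame of tray below 0.008 m and angle between socket's own z axis and vertical below 0.15 rad and contact force between the fingers and socket below 0.1 N and linear speed of socket below 0.03 m/s); the arm keeps its last pose, push and grip.
It fails at once if the flywheel is shifted by more than 25 mm (distance of flywheel from where it was at the start of the episode above 0.025 m).
It fails at once if the screwdriver is shifted by more than 25 mm (distance of screwdriver from where it was at the start of the episode above 0.025 m).
It fails at once if the piston is shifted by more than 25 mm (distance of piston from where it was at the start of the episode above 0.025 m).
It fails at once if the bottle is shifted by more than 25 mm (distance of bottle from where it was at the start of the episode above 0.025 m).
It fails at once if the clip is shifted by more than 4 mm (distance of clip_tip from where it was at the start of the episode above 0.004 m).
It also fails if it takes over 51 s, if anything falls off the work surface, if the arm or the gripper's body presses on something with over 40 N, if the wrist force passes 120 N, or if a joint passes its speed limit or range.

### The arm

A 6-joint arm with a two-finger parallel gripper is mounted at the origin on the work surface. World frame = base frame: x ahead of the robot, y to its left, z up, the work surface at z = 0. Lengths are in m, angles in rad, forces in N, time in s.
With the tool pointing down it reaches from about 0.35 to 0.975 m from the base axis. Payload 4.9 kg.
Tool frame: the origin (TCP) lies midway between the tips of the shut fingers; the grasp point (between the pads) lies 19 mm behind it; z points along the fingers, y is the line along which they close (so a half turn about z gives the same grasp; the last joint's range is limited). The gripper opens to 85 mm and grips with 20 to 120 N. Pads are 22 mm wide; open, the fingers measure 114 mm over their backs; the gripper's body (76 mm by 85 mm) begins 54 mm behind the grasp point. The pads swing forward as they close: fully open they stand 13 mm farther back than shut.
Start: joints at [1.227, 0.053, 1.613, -0, 1.476, -0.119], TCP at [0.139, 0.609, 0.21] pointing down, gripper open.
Joint ranges: [-3.01, 3.01], [-1.01, 2.22], [0.06, 2.58], [-1.02, 4.17], [0.09, 2.62], [-3.14, 3.14]. Speed limits (rad/s): [2.57, 2.57, 3.14, 3.14, 3.14, 3.14].

### API

Orientations are given as a rotation vector (axis times angle).
In Python, from station import ctrl gives the robot as it stands.
- The arm moves only by the tool step_arm, never from a script. Its argument "targets" is a list of rows, each an object with "travel": the shift along the world's x, y, z as a fraction of full scale, a list of three; "angular": the turn, a rotation vector about the world's x, y, z as a fraction of full scale, a list of three; "gripper": the opening, from 0 (shut) to 1 (fully open). In form: [{"travel": [x, y, z], "angular": [rx, ry, rz], "gripper": gripper}, ...]. A call has 1 to 10 rows; each row is the pose to reach, as a shift and turn from the pose commanded when the call began; what a row does not reach only later rows make up. Full scale, the value 1, is 0.6 m for a shift and pi/4 rad for a turn. A row lasts 1/10 s, in which the tool goes at most 50 mm and 8.59 degrees, less where a joint would pass 70% of its speed; a pose out of reach is approached as far as the arm can. A call with a number of a shift or a turn outside -1 to 1 is refused whole. A call with a gripper value outside its range is refused whole. The fingers move at their own pace and stop on an object; "squeeze" is the grip in N (left out, the last holds). Time passes only in rows, so rows that repeat a pose let the fingers close. It gives the time, the measured TCP pose, the force, the opening and the grip force at its end, in the units of the state.
- ctrl.get_obs(): the state, without advancing time (a new reading comes with each control period).
- ctrl.get_image(name): name is "side" or "top"; returns a dict with "img" (480x640x3 uint8, red, green, blue), "fx", "fy", "cx", "cy" (pixels), "rvec" (rotation vector, rad) and "tvec" (3), from world to camera coordinates, as OpenCV has them. Camera axes: x right, y down, z forward; pixel columns grow to the right and rows downward; lengths in m; the calibration is good to about 2 mm. A picture is of the moment at which its call begins. There is no depth.
- ctrl.finish_job(): hands the job in; it is judged then, once.
The state is a dict: "t": time; "q": joint angles; "dq": joint speeds; "effort": joint torques, N m; "tool_pos": TCP position; "tool_rot": TCP orientation; "contact_force": force on the tool from outside, world axes, zero at the start; "wrist_torque": the same for the moment, N m; "opening": finger opening in m; "grip_force": force on a finger pad.
Only numpy, scipy, OpenCV 4.12 (cv2) and the standard library are available. Lean on these libraries where they do the work, as an engineer would, in place of code of your own. Each camera call takes 0.05 s, during which the arm holds its last target. There are 200 camera calls.

## Working session

There is one attempt and no reset: what is moved stays moved. The work goes in short steps, Python scripts to look and compute and a tool call to move; the robot and the scene stay as the last step left them, time stands still between calls to the robot, and variables do not carry over. Pictures are saved under pics/ and viewed, at most 10 in all, crops included, and the job is handed in when it is done.

Besides the shell and the picture viewer there is one more tool, called after "Call:" by a JSON object that holds its "fn" and its "kwargs", one argument or row to a line. step_arm: Moves the arm, as the interface text tells. Its arguments: {"type":"object","properties":{"targets":{"type":"array"},"squeeze":{"type":"number"}},"required":["targets"]}

```bash
mkdir -p pics; cat > h.py <<'E'
import numpy as np, cv2
from station import ctrl
def snap(n,f):
    d=ctrl.get_image(n); cv2.imwrite(f'pics/{f}.png',d['img'][:,:,::-1])
    np.save(f'pics/{f}.npy',{k:d[k] for k in d},allow_pickle=True); return d
def load(f): return np.load(f'pics/{f}.npy',allow_pickle=True).item()
def ray(d,uv):
    R=cv2.Rodrigues(np.array(d['rvec'],float))[0]; t=np.array(d['tvec'],float)
    v=R.T@np.array([(uv[0]-d['cx'])/d['fx'],(uv[1]-d['cy'])/d['fy'],1]); return -R.T@t,v
def atz(d,uv,z):
    c,v=ray(d,uv); return (c+v*(z-c[2])/v[2]).round(4)
def tri(d1,u1,d2,u2):
    a,v=ray(d1,u1); b,w=ray(d2,u2); v/=np.linalg.norm(v); w/=np.linalg.norm(w)
    s=np.linalg.lstsq(np.c_[v,-w],b-a,rcond=None)[0]; p,q=a+s[0]*v,b+s[1]*w
    return ((p+q)/2).round(4),np.linalg.norm(p-q).round(4)
def proj(d,P):
    P=np.atleast_2d(np.array(P,float))
    K=np.array([[d['fx'],0,d['cx']],[0,d['fy'],d['cy']],[0,0,1.]])
    return cv2.projectPoints(P,np.array(d['rvec'],float),np.array(d['tvec'],float),K,None)[0][:,0].round(1)
E
python3 -c "
from h import *
for n in('top','side'):
    d=snap(n,n+'0'); print(n,d['fx'],ray(d,(320,240)))
print(ctrl.get_obs())"
```

```text
top 543.8810018462971 (array([ 0.27862422, -0.01494578,  1.34460554]), array([ 0.21329784,  0.02502494, -0.97682276]))
side 619.390636650379 (array([0.29262955, 0.95289592, 0.87050115]), array([ 0.19978553, -0.74712461, -0.63410523]))
{'t': 0.1, 'q': array([ 1.22699046e+00,  5.33252031e-02,  1.61418149e+00,  6.96156357e-06,
        1.47603420e+00, -1.18997213e-01]), 'dq': array([-1.41829509e-03, -1.57910507e-03, -3.21320703e-03,  2.12361517e-04,
       -2.04089589e-03, -5.56822891e-05]), 'effort': array([ 8.46202784e-05, -3.94902670e+01, -3.71362925e+01, -6.20498213e-05,
        3.96028423e-03,  2.33036980e-05]), 'tool_pos': array([0.13910864, 0.60868151, 0.2088499 ]), 'tool_rot': array([-3.52335468e-01, -3.12131474e+00,  2.97578920e-03]), 'contact_force': array([ 0.10355135, -0.271176  , -0.52257064]), 'wrist_torque': array([ 0.0171234 , -0.03545598, -0.00940923]), 'grip_force': 0.0, 'opening': 0.08539400333630442}
```

View pics/top0.png

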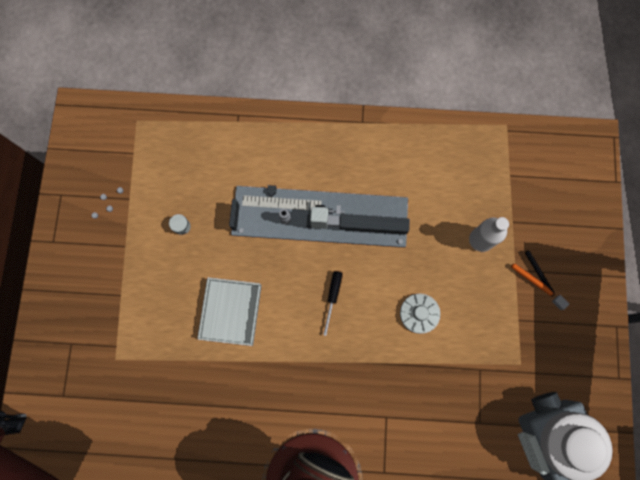

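View pics/side0.png

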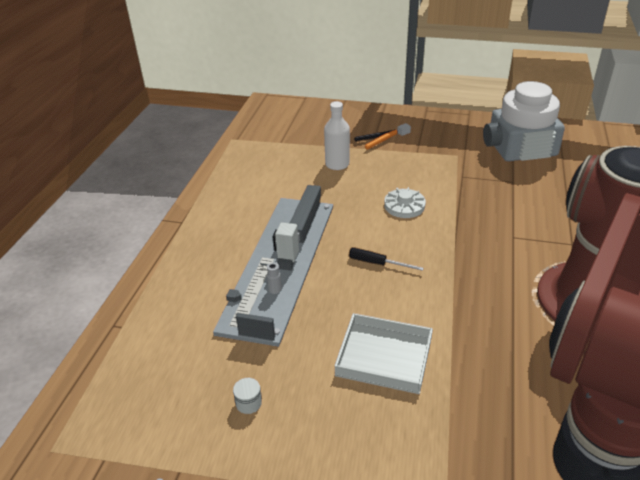

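The top view shows the gauge spanning (232–408, 188–246) with its +y pointing left. The head is at (320,215), the socket at (285,214), the clip at (271,191) and the tray at (229,311). The side view shows the same things with the socket at (273,277), the head at (287,240) and the clip at (233,296). Next I'll view enlarged crops.

```bash
python3 -c "
from h import *
a=cv2.imread('pics/top0.png')[180:252,225:345]; cv2.imwrite('pics/tc.png',cv2.resize(a,None,fx=6.5,fy=6.5,interpolation=cv2.INTER_CUBIC))
a=cv2.imread('pics/side0.png')[210:345,210:340]; cv2.imwrite('pics/sc.png',cv2.resize(a,None,fx=4.4,fy=4.4,interpolation=cv2.INTER_CUBIC))
t=load('top0');print([atz(t,u,.012) for u in((236.5,187),(409,198),(407,246),(231,236))])
print([atz(t,u,.028) for u in((206,279),(260,284),(251,346),(197,339))])
"
```

```text
[array([0.6949, 0.2415, 0.012 ]), array([ 0.6931, -0.2001,  0.012 ]), array([ 0.5678, -0.1991,  0.012 ]), array([0.566, 0.243, 0.012])]
[array([0.4515, 0.2903, 0.028 ]), array([0.4475, 0.1577, 0.028 ]), array([0.2979, 0.1662, 0.028 ]), array([0.3063, 0.2964, 0.028 ])]
```

View pics/tc.png

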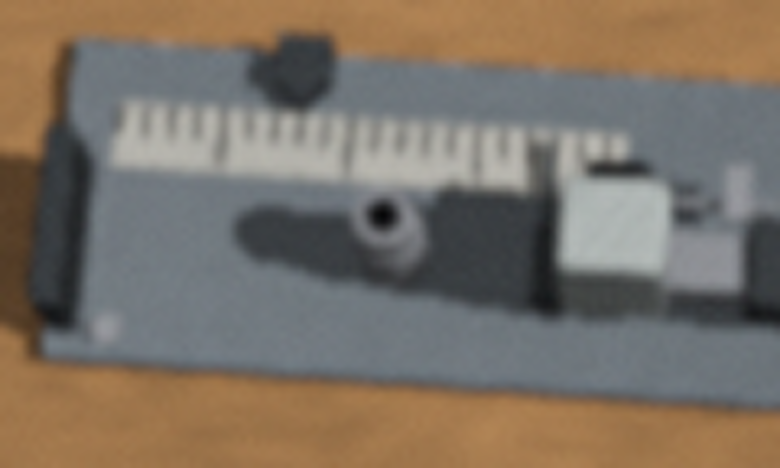

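View pics/sc.png

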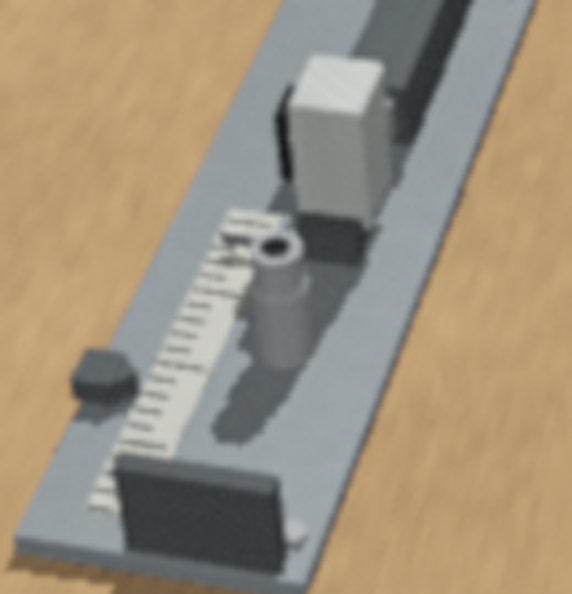

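The crops show the following pixel positions.
- **Top crop:** socket top (382,216), head top corners (562,183), (668,178), (664,272), (557,268), clip nose (299,112), pointer tip (542,140).
- **Side crop:** socket top (275,246), head top corners (315,55), (385,65), (370,112), (291,103), clip nose (138,383), pointer tip (228,238).

```bash
python3 -c "
from h import *
t=load('top0');s=load('side0')
T=lambda p:(225+(p[0]+.5)/6.5-.5,180+(p[1]+.5)/6.5-.5)
S=lambda p:(210+(p[0]+.5)/4.4-.5,210+(p[1]+.5)/4.4-.5)
for n,a,b,z in(('sock',(382,216),(275,246),.074),('h+x+y',(562,183),(291,103),.1),('h+x-y',(668,178),(315,55),.1),('h-x-y',(664,272),(385,65),.1),('h-x+y',(557,268),(370,112),.1),('clip',(299,112),(138,383),.02),('ptr',(542,140),(228,238),.02)):
  print(n,tri(t,T(a),s,S(b)),atz(t,T(a),z),atz(s,S(b),z))
print([proj(t,(.61+.053,y,.02)) for y in (.0213+.028,)],[proj(s,(.61+.053,y,.02)) for y in (.0213+.028,)])
print(T((542,140)),S((228,238)))
# tray side view rim corners
print([atz(s,u,.028) for u in((355,317),(432,333),(425,389),(337,374))])
"
```

```text
sock (array([0.6165, 0.1101, 0.0757]), np.float64(0.0015)) [0.6177 0.1104 0.074 ] [0.6164 0.1084 0.074 ]
h+x+y (array([0.6266, 0.0431, 0.1017]), np.float64(0.0004)) [0.6273 0.0432 0.1   ] [0.6271 0.0411 0.1   ]
h+x-y (array([0.629 , 0.0044, 0.1002]), np.float64(0.0049)) [0.6316 0.0047 0.1   ] [0.6264 0.0048 0.1   ]
h-x-y (array([0.5948, 0.0038, 0.0987]), np.float64(0.0033)) [0.5962 0.004  0.1   ] [0.5926 0.0057 0.1   ]
h-x+y (array([0.5921, 0.0425, 0.1022]), np.float64(0.0051)) [0.5952 0.0429 0.1   ] [0.5902 0.0403 0.1   ]
clip (array([0.6717, 0.1512, 0.02  ]), np.float64(0.0004)) [0.6719 0.1513 0.02  ] [0.6715 0.1512 0.02  ]
ptr (array([0.6623, 0.0553, 0.0252]), np.float64(0.0051)) [0.6665 0.0559 0.02  ] [0.6618 0.0502 0.02  ]
[array([[310.5, 202.6]])] [array([[261. , 263.4]])]
(307.96153846153845, 201.1153846153846) (261.4318181818182, 263.70454545454544)
[array([0.4414, 0.167 , 0.028 ]), array([0.2979, 0.1777, 0.028 ]), array([0.2971, 0.3034, 0.028 ]), array([0.446 , 0.3032, 0.028 ])]
```

Call:
{"fn": "step_arm", "kwargs": {
  "targets": [
    {"travel":[0.08,-0.08,0],"angular":[0,0,-0.1],"gripper":1},
    {"travel":[0.16,-0.16,0],"angular":[0,0,-0.2],"gripper":1},
    {"travel":[0.24,-0.24,0],"angular":[0,0,-0.3],"gripper":1},
    {"travel":[0.32,-0.32,0],"angular":[0,0,-0.4],"gripper":1},
    {"travel":[0.4,-0.4,0],"angular":[0,0,-0.5],"gripper":1},
    {"travel":[0.45,-0.45,0],"angular":[0,0,-0.6],"gripper":1},
    {"travel":[0.5,-0.5,0],"angular":[0,0,-0.7],"gripper":1},
    {"travel":[0.55,-0.55,0],"angular":[0,0,-0.8],"gripper":1},
    {"travel":[0.6,-0.6,0],"angular":[0,0,-0.9],"gripper":1},
    {"travel":[0.6,-0.6,0],"angular":[0,0,-0.9],"gripper":1}
  ],
  "squeeze": 40
}}

```text
t: 1.1
tool_pos: [0.4937, 0.2539, 0.2096]
tool_rot: [-1.413, -2.806, 0.0]
contact_force: [-0.2, 0.6, 0.2]
opening: 0.0853
grip_force: 0.0
```

Call:
{"fn": "step_arm", "kwargs": {
  "targets": [
    {"travel":[0.05,-0.05,0],"angular":[0,0,-0.15],"gripper":1},
    {"travel":[0.1,-0.1,0],"angular":[0,0,-0.3],"gripper":1},
    {"travel":[0.15,-0.15,0],"angular":[0,0,-0.45],"gripper":1},
    {"travel":[0.2,-0.2,0],"angular":[0,0,-0.6],"gripper":1},
    {"travel":[0.206,-0.24,-0.04],"angular":[0,0,-0.75],"gripper":1},
    {"travel":[0.206,-0.24,-0.083],"angular":[0,0,-0.814],"gripper":1},
    {"travel":[0.206,-0.24,-0.083],"angular":[0,0,-0.814],"gripper":1},
    {"travel":[0.206,-0.24,-0.083],"angular":[0,0,-0.814],"gripper":1}
  ]
}}

```text
t: 1.9
tool_pos: [0.6158, 0.1118, 0.1595]
tool_rot: [-2.219, -2.222, 0.002]
contact_force: [1.5, 0.5, -0.0]
opening: 0.0854
grip_force: 0.0
```

```bash
python3 -c "
from h import *
t=snap('top','top1');s=snap('side','side1')
print(ctrl.get_obs())
a=t['img'][160:260,215:345,::-1]; b=s['img'][130:330,190:390,::-1]
c=np.hstack([cv2.resize(a,(455,350)),cv2.resize(b,(345,350),interpolation=cv2.INTER_CUBIC)]); cv2.imwrite('pics/c1.png',c)"
```

```text
{'t': 2.0, 'q': array([6.14822935e-02, 8.94449061e-02, 1.65565599e+00, 5.89858652e-05,
       1.39424170e+00, 6.00029322e-02]), 'dq': array([ 0.00184628, -0.0094727 , -0.00966557, -0.00090509,  0.00020686,
        0.00301656]), 'effort': array([-2.83623766e-01, -3.89712203e+01, -3.52009141e+01, -1.12788915e-02,
        1.67442241e-02, -4.83535536e-03]), 'tool_pos': array([0.61709012, 0.11234596, 0.16187546]), 'tool_rot': array([2.21878517, 2.2220471 , 0.00270552]), 'contact_force': array([ 0.14015802, -0.13013836,  0.38522449]), 'wrist_torque': array([-0.00710055,  0.02443261, -0.02327118]), 'grip_force': 0.0, 'opening': 0.08521361916352459}
```

View pics/c1.png

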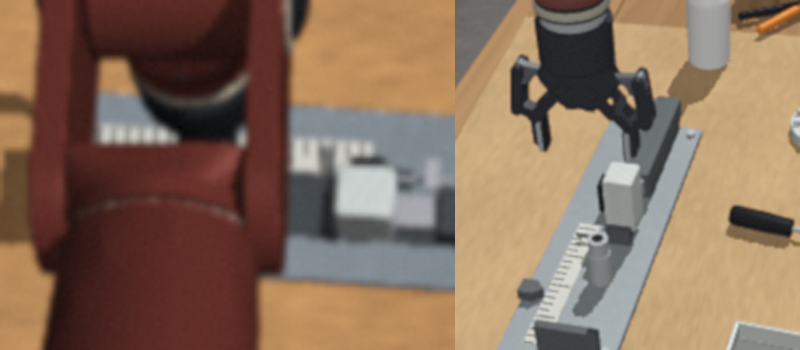

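The right half of the picture shows the open gripper straight above the socket at (598,240), with the fingers along x and clear of the head. I'll go down now.

Call:
{"fn": "step_arm", "kwargs": {
  "targets": [
    {"travel":[0,-0.003,-0.06],"angular":[0,0,0],"gripper":1},
    {"travel":[0,-0.003,-0.11],"angular":[0,0,0],"gripper":1},
    {"travel":[0,-0.003,-0.15],"angular":[0,0,0],"gripper":1},
    {"travel":[0,-0.003,-0.18],"angular":[0,0,0],"gripper":1},
    {"travel":[0,-0.003,-0.193],"angular":[0,0,0],"gripper":1},
    {"travel":[0,-0.003,-0.193],"angular":[0,0,0],"gripper":1},
    {"travel":[0,-0.003,-0.193],"angular":[0,0,0],"gripper":0.6},
    {"travel":[0,-0.003,-0.193],"angular":[0,0,0],"gripper":0.35},
    {"travel":[0,-0.003,-0.193],"angular":[0,0,0],"gripper":0.2},
    {"travel":[0,-0.003,-0.193],"angular":[0,0,0],"gripper":0}
  ]
}}

```text
t: 3.0
tool_pos: [0.617, 0.1099, 0.0453]
tool_rot: [2.221, 2.221, 0.002]
contact_force: [0.3, 0.1, 0.8]
opening: 0.0283
grip_force: 0.0
```

Call:
{"fn": "step_arm", "kwargs": {
  "targets": [
    {"travel":[0,0,0],"angular":[0,0,0],"gripper":0},
    {"travel":[0,0,0],"angular":[0,0,0],"gripper":0},
    {"travel":[0,0,0],"angular":[0,0,0],"gripper":0},
    {"travel":[0,0,0],"angular":[0,0,0],"gripper":0}
  ]
}}

```text
t: 3.4
tool_pos: [0.6171, 0.1099, 0.0452]
tool_rot: [2.221, 2.221, 0.001]
contact_force: [-0.1, -0.2, 5.8]
opening: 0.0201
grip_force: 39.3
```

Call:
{"fn": "step_arm", "kwargs": {
  "targets": [
    {"travel":[0,0,0.02],"angular":[0,0,0],"gripper":0},
    {"travel":[0,0,0.06],"angular":[0,0,0],"gripper":0},
    {"travel":[0,0,0.12],"angular":[0,0,0],"gripper":0},
    {"travel":[0,0,0.17],"angular":[0,0,0],"gripper":0},
    {"travel":[0,0,0.2],"angular":[0,0,0],"gripper":0},
    {"travel":[0,0,0.2],"angular":[0,0,0],"gripper":0},
    {"travel":[0,0,0.2],"angular":[0,0,0],"gripper":0}
  ]
}}

```text
t: 4.1
tool_pos: [0.6158, 0.1099, 0.1632]
tool_rot: [-2.221, -2.22, 0.002]
contact_force: [-0.1, 0.8, -1.7]
opening: 0.02
grip_force: 39.3
```

```bash
python3 -c "
from h import *
s=snap('side','side2')
b=s['img'][100:350,180:450,::-1]
cv2.imwrite('pics/c2.png',cv2.resize(b,None,fx=2.4,fy=2.4,interpolation=cv2.INTER_CUBIC))"
```

```text
(no output)
```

View pics/c2.png

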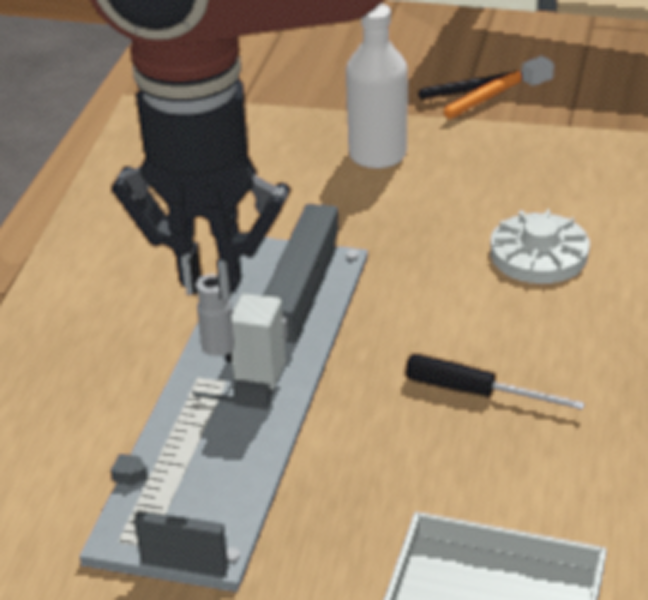

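The picture shows the socket held upright between the fingers at (214,315), clear of the bed. Next I'll move it over to the tray.

Call:
{"fn": "step_arm", "kwargs": {
  "targets": [
    {"travel":[-0.02,0.01,0],"angular":[0,0,0],"gripper":0},
    {"travel":[-0.06,0.03,0],"angular":[0,0,0],"gripper":0},
    {"travel":[-0.11,0.055,0],"angular":[0,0,0],"gripper":0},
    {"travel":[-0.17,0.085,0],"angular":[0,0,0],"gripper":0},
    {"travel":[-0.23,0.115,0],"angular":[0,0,0],"gripper":0},
    {"travel":[-0.29,0.145,0],"angular":[0,0,0],"gripper":0},
    {"travel":[-0.34,0.17,0],"angular":[0,0,0],"gripper":0},
    {"travel":[-0.38,0.19,0],"angular":[0,0,0],"gripper":0},
    {"travel":[-0.403,0.203,0],"angular":[0,0,0],"gripper":0},
    {"travel":[-0.403,0.203,0],"angular":[0,0,0],"gripper":0}
  ]
}}

```text
t: 5.15
tool_pos: [0.3726, 0.2322, 0.1632]
tool_rot: [-2.218, -2.223, 0.002]
contact_force: [0.0, 0.8, -1.1]
opening: 0.0199
grip_force: 39.4
```

Call:
{"fn": "step_arm", "kwargs": {
  "targets": [
    {"travel":[0,0,-0.04],"angular":[0,0,0],"gripper":0},
    {"travel":[0,0,-0.09],"angular":[0,0,0],"gripper":0},
    {"travel":[0,0,-0.13],"angular":[0,0,0],"gripper":0},
    {"travel":[0,0,-0.16],"angular":[0,0,0],"gripper":0},
    {"travel":[0,0,-0.185],"angular":[0,0,0],"gripper":0},
    {"travel":[0,0,-0.198],"angular":[0,0,0],"gripper":0},
    {"travel":[0,0,-0.202],"angular":[0,0,0],"gripper":0},
    {"travel":[0,0,-0.202],"angular":[0,0,0],"gripper":0},
    {"travel":[0,0,-0.202],"angular":[0,0,0],"gripper":0}
  ]
}}

```text
t: 6.05
tool_pos: [0.3755, 0.2319, 0.0441]
tool_rot: [2.221, 2.221, 0.002]
contact_force: [-0.8, 0.1, -1.2]
opening: 0.0199
grip_force: 39.5
```

Call:
{"fn": "step_arm", "kwargs": {
  "targets": [
    {"travel":[0,0,-0.004],"angular":[0,0,0],"gripper":0},
    {"travel":[0,0,-0.008],"angular":[0,0,0],"gripper":0},
    {"travel":[0,0,-0.01],"angular":[0,0,0],"gripper":0},
    {"travel":[0,0,-0.01],"angular":[0,0,0],"gripper":0},
    {"travel":[0,0,-0.01],"angular":[0,0,0],"gripper":0}
  ]
}}

```text
t: 6.55
tool_pos: [0.3748, 0.2318, 0.0373]
tool_rot: [2.221, 2.221, 0.0]
contact_force: [0.7, 0.1, -2.0]
opening: 0.0199
grip_force: 39.5
```

Call:
{"fn": "step_arm", "kwargs": {
  "targets": [
    {"travel":[0,0,-0.001],"angular":[0,0,0],"gripper":0},
    {"travel":[0,0,-0.002],"angular":[0,0,0],"gripper":0},
    {"travel":[0,0,-0.002],"angular":[0,0,0],"gripper":0},
    {"travel":[0,0,-0.002],"angular":[0,0,0],"gripper":0}
  ]
}}

```text
t: 6.95
tool_pos: [0.3752, 0.232, 0.0372]
tool_rot: [2.221, 2.221, 0.001]
contact_force: [-2.1, -0.6, 5.9]
opening: 0.0198
grip_force: 40.2
```

Contact with the floor. I'll let go.

Call:
{"fn": "step_arm", "kwargs": {
  "targets": [
    {"travel":[0,0,0],"angular":[0,0,0],"gripper":0.3},
    {"travel":[0,0,0],"angular":[0,0,0],"gripper":0.5},
    {"travel":[0,0,0],"angular":[0,0,0],"gripper":0.8},
    {"travel":[0,0,0],"angular":[0,0,0],"gripper":0.8},
    {"travel":[0,0,0.03],"angular":[0,0,0],"gripper":0.9},
    {"travel":[0,0,0.09],"angular":[0,0,0],"gripper":1},
    {"travel":[0,0,0.16],"angular":[0,0,0],"gripper":1},
    {"travel":[0,0,0.23],"angular":[0,0,0],"gripper":1},
    {"travel":[0,0,0.28],"angular":[0,0,0],"gripper":1},
    {"travel":[0,0,0.28],"angular":[0,0,0],"gripper":1}
  ]
}}

```text
t: 7.95
tool_pos: [0.3775, 0.2328, 0.2099]
tool_rot: [2.219, 2.218, 0.015]
contact_force: [0.6, -0.5, 1.4]
opening: 0.0853
grip_force: 0.0
```

```bash
python3 -c "
from h import *
s=snap('side','side3'); t=snap('top','top3')
b=s['img'][200:410,200:450,::-1]
cv2.imwrite('pics/c3.png',cv2.resize(b,None,fx=2.6,fy=2.6,interpolation=cv2.INTER_CUBIC)); print(ctrl.get_obs()['tool_pos'])"
```

```text
[0.37495637 0.23181598 0.20447174]
```

View pics/c3.png

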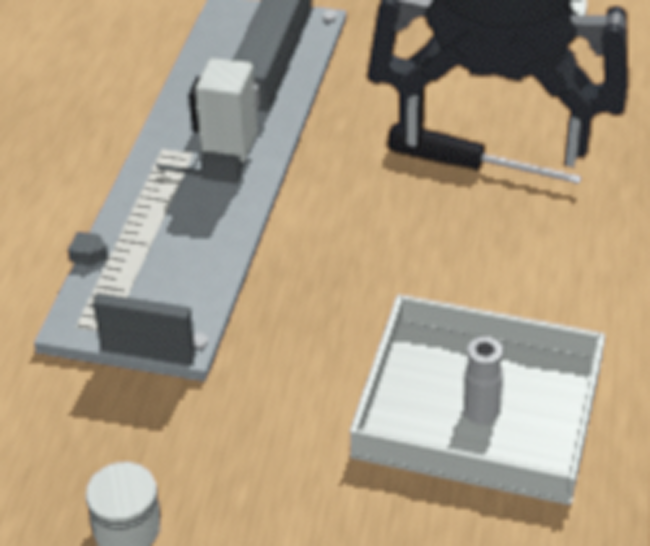

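The picture shows the socket standing upright in the tray at (483,380) and released. The pointer tip is visible at (159,166), the clip nose at (107,247), and the head is still home. Next I'll move above the head.

Call:
{"fn": "step_arm", "kwargs": {
  "targets": [
    {"travel":[0.03,-0.026,0],"angular":[0,0,0],"gripper":1},
    {"travel":[0.08,-0.07,0],"angular":[0,0,0],"gripper":1},
    {"travel":[0.14,-0.123,0],"angular":[0,0,0],"gripper":1},
    {"travel":[0.2,-0.176,0],"angular":[0,0,0],"gripper":1},
    {"travel":[0.26,-0.229,0],"angular":[0,0,0],"gripper":1},
    {"travel":[0.32,-0.282,0],"angular":[0,0,0],"gripper":1},
    {"travel":[0.37,-0.326,0],"angular":[0,0,0],"gripper":1},
    {"travel":[0.396,-0.349,-0.03],"angular":[0,0,0],"gripper":1},
    {"travel":[0.396,-0.349,-0.05],"angular":[0,0,0],"gripper":1},
    {"travel":[0.396,-0.349,-0.05],"angular":[0,0,0],"gripper":1}
  ]
}}

```text
t: 9.05
tool_pos: [0.6092, 0.0226, 0.1687]
tool_rot: [-2.217, -2.215, 0.009]
contact_force: [0.0, 0.4, -0.3]
opening: 0.0853
grip_force: 0.0
```

```bash
python3 -c "
from h import *
o=ctrl.get_obs();print(o['tool_pos'],o['tool_rot'])
s=load('side3');S=lambda p:(200+(p[0]+.5)/2.6-.5,200+(p[1]+.5)/2.6-.5)
for p in((159,166),(178,163),(107,247)):print(atz(s,S(p),.02))
print(atz(s,S((211,59)),.1),atz(s,S((259,67)),.1),atz(s,S((249,101)),.1),atz(s,S((198,95)),.1))
"
```

```text
[0.60922156 0.02259423 0.16870486] [-2.21707892 -2.21545131  0.00886631]
[0.6632 0.0499 0.02  ]
[0.6493 0.0434 0.02  ]
[0.6736 0.146  0.02  ]
[0.6269 0.0058 0.1   ] [0.5873 0.0082 0.1   ] [0.5839 0.0502 0.1   ] [0.624  0.0508 0.1   ]
```

Call:
{"fn": "step_arm", "kwargs": {
  "targets": [
    {"travel":[0,0,-0.04],"angular":[0,0,0],"gripper":1},
    {"travel":[0,0,-0.08],"angular":[0,0,0],"gripper":1},
    {"travel":[0,0,-0.12],"angular":[0,0,0],"gripper":1},
    {"travel":[0,0,-0.15],"angular":[0,0,0],"gripper":1},
    {"travel":[0,0,-0.16],"angular":[0,0,0],"gripper":1},
    {"travel":[0,0,-0.16],"angular":[0,0,0],"gripper":1},
    {"travel":[0,0,-0.16],"angular":[0,0,0],"gripper":1}
  ]
}}

```text
t: 9.75
tool_pos: [0.6126, 0.0228, 0.0792]
tool_rot: [2.22, 2.221, 0.002]
contact_force: [-0.2, 0.1, -0.3]
opening: 0.0856
grip_force: 0.0
```

Call:
{"fn": "step_arm", "kwargs": {
  "targets": [
    {"travel":[0,0,-0.03],"angular":[0,0,0],"gripper":1},
    {"travel":[0,0,-0.053],"angular":[0,0,0],"gripper":1},
    {"travel":[0,0,-0.053],"angular":[0,0,0],"gripper":1},
    {"travel":[0,0,-0.053],"angular":[0,0,0],"gripper":0.7},
    {"travel":[0,0,-0.053],"angular":[0,0,0],"gripper":0.5},
    {"travel":[0,0,-0.053],"angular":[0,0,0],"gripper":0.3},
    {"travel":[0,0,-0.053],"angular":[0,0,0],"gripper":0.2},
    {"travel":[0,0,-0.053],"angular":[0,0,0],"gripper":0.2},
    {"travel":[0,0,-0.053],"angular":[0,0,0],"gripper":0.2},
    {"travel":[0,0,-0.053],"angular":[0,0,0],"gripper":0.2}
  ],
  "squeeze": 40
}}

```text
t: 10.75
tool_pos: [0.6144, 0.0222, 0.0483]
tool_rot: [2.22, 2.218, 0.006]
contact_force: [0.5, 0.1, 5.3]
opening: 0.0384
grip_force: 41.4
```

Call:
{"fn": "step_arm", "kwargs": {
  "targets": [
    {"travel":[0,0,0],"angular":[0,0,0],"gripper":0.2},
    {"travel":[0,0,0],"angular":[0,0,0],"gripper":0.2},
    {"travel":[0,0,0],"angular":[0,0,0],"gripper":0.2}
  ]
}}

```text
t: 11.05
tool_pos: [0.6144, 0.0222, 0.0483]
tool_rot: [2.22, 2.218, 0.006]
contact_force: [1.0, -0.2, 6.3]
opening: 0.039
grip_force: 41.4
```

Opening of about 39 mm means the button is pressed in. I'll draw about 78 mm, then look.

Call:
{"fn": "step_arm", "kwargs": {
  "targets": [
    {"travel":[0,0.01,0],"angular":[0,0,0],"gripper":0.2},
    {"travel":[0,0.025,0],"angular":[0,0,0],"gripper":0.2},
    {"travel":[0,0.045,0],"angular":[0,0,0],"gripper":0.2},
    {"travel":[0,0.07,0],"angular":[0,0,0],"gripper":0.2},
    {"travel":[0,0.095,0],"angular":[0,0,0],"gripper":0.2},
    {"travel":[0,0.115,0],"angular":[0,0,0],"gripper":0.2},
    {"travel":[0,0.125,0],"angular":[0,0,0],"gripper":0.2},
    {"travel":[0,0.13,0],"angular":[0,0,0],"gripper":0.2},
    {"travel":[0,0.13,0],"angular":[0,0,0],"gripper":0.2},
    {"travel":[0,0.13,0],"angular":[0,0,0],"gripper":0.2}
  ]
}}

```text
t: 12.05
tool_pos: [0.6151, 0.0993, 0.0484]
tool_rot: [2.218, 2.217, 0.005]
contact_force: [3.4, -4.0, 5.3]
opening: 0.0387
grip_force: 40.1
```

```bash
python3 -c "
from h import *
s=snap('side','side4')
b=s['img'][240:345,205:345,::-1]
cv2.imwrite('pics/c4.png',cv2.resize(b,None,fx=5.5,fy=5.5,interpolation=cv2.INTER_CUBIC)); print(ctrl.get_obs()['tool_pos'])"
```

```text
[0.61507687 0.0992885  0.04839924]
```

View pics/c4.png

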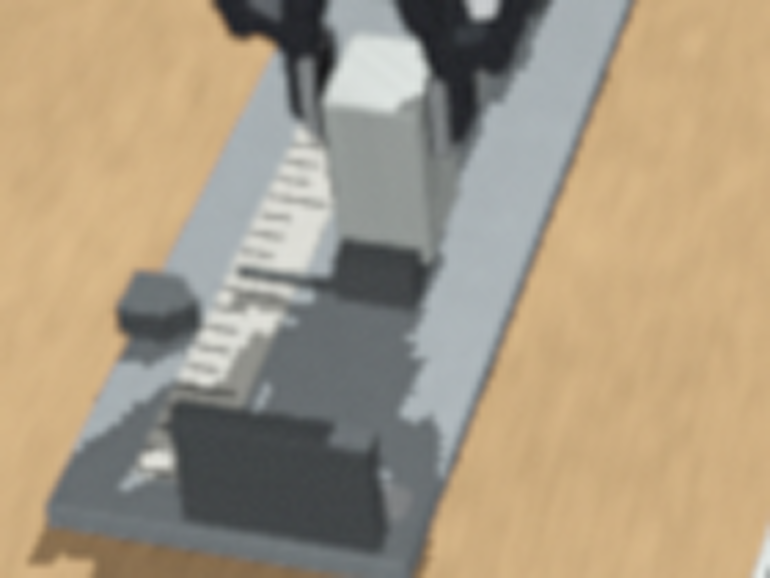

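The arm is drawn out, with the pointer tip at (240,272) and the clip nose top at (199,303), about (198,313) at 20 mm height. The pointer has not reached the nose yet.

```bash
python3 -c "
from h import *
s=load('side4');S=lambda p:(205+(p[0]+.5)/5.5-.5,240+(p[1]+.5)/5.5-.5)
print(atz(s,S((240,272)),.021),atz(s,S((262,275)),.021))
for p,z in(((199,303),.026),((198,313),.02),((200,310),.02)):print(atz(s,S(p),z))
t=load('top3');im=t['img'][180:252,225:345,::-1];cv2.imwrite('pics/tc3.png',cv2.resize(im,None,fx=6.5,fy=6.5,interpolation=cv2.INTER_CUBIC))
# green profile of the pointer over scale, top view, home
p=[proj(t,(.655,y,.02))[0] for y in np.arange(.035,.07,.0025)]
g=cv2.remap(t['img'][:,:,1],np.float32([[q[0] for q in p]]),np.float32([[q[1] for q in p]]),1);print(np.c_[np.arange(.035,.07,.0025).round(4),g[0]].tolist())
"
```

```text
[0.664  0.1289 0.021 ] [0.6557 0.1288 0.021 ]
[0.6711 0.1517 0.026 ]
[0.6724 0.1509 0.02  ]
[0.6722 0.1494 0.02  ]
[[0.035, 79.0], [0.0375, 115.0], [0.04, 156.0], [0.0425, 176.0], [0.045, 186.0], [0.0475, 178.0], [0.05, 135.0], [0.0525, 98.0], [0.055, 99.0], [0.0575, 102.0], [0.06, 127.0], [0.0625, 174.0], [0.065, 192.0], [0.0675, 192.0], [0.07, 191.0]]
```

View pics/tc3.png

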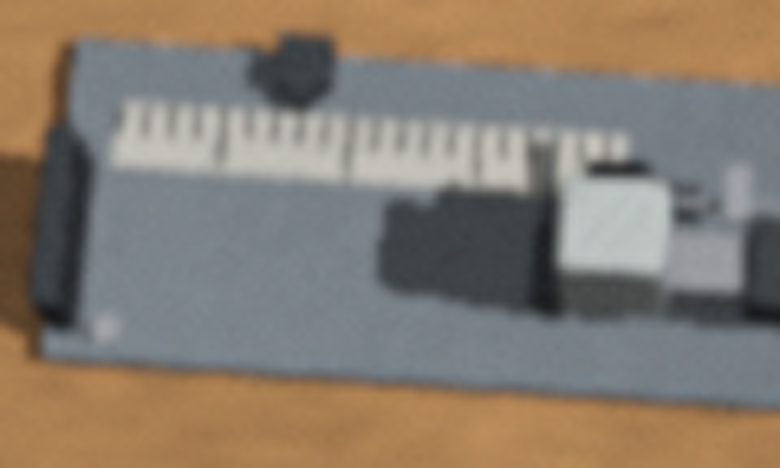

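The top crop at home shows the pointer on the scale at about (545,165), with its shadow on the left, and the clip nose at (299,108). The two views put the remaining distance at about 22 mm.

Call:
{"fn": "step_arm", "kwargs": {
  "targets": [
    {"travel":[0,0.008,0],"angular":[0,0,0],"gripper":0.2},
    {"travel":[0,0.018,0],"angular":[0,0,0],"gripper":0.2},
    {"travel":[0,0.028,0],"angular":[0,0,0],"gripper":0.2},
    {"travel":[0,0.034,0],"angular":[0,0,0],"gripper":0.2},
    {"travel":[0,0.037,0],"angular":[0,0,0],"gripper":0.2},
    {"travel":[0,0.037,0],"angular":[0,0,0],"gripper":0.2},
    {"travel":[0,0.037,0],"angular":[0,0,0],"gripper":0.2},
    {"travel":[0,0.037,0],"angular":[0,0,0],"gripper":0.2}
  ]
}}

```text
t: 12.9
tool_pos: [0.6153, 0.1214, 0.0484]
tool_rot: [2.218, 2.216, 0.006]
contact_force: [3.9, -3.7, 4.5]
opening: 0.0385
grip_force: 39.8
```

```bash
python3 -c "
from h import *
s=snap('side','side5')
b=s['img'][270:330,220:300,::-1]
cv2.imwrite('pics/c5.png',cv2.resize(b,None,fx=10,fy=10,interpolation=cv2.INTER_CUBIC)); print(ctrl.get_obs()['tool_pos'])"
```

```text
[0.61526328 0.12132965 0.04840146]
```

View pics/c5.png

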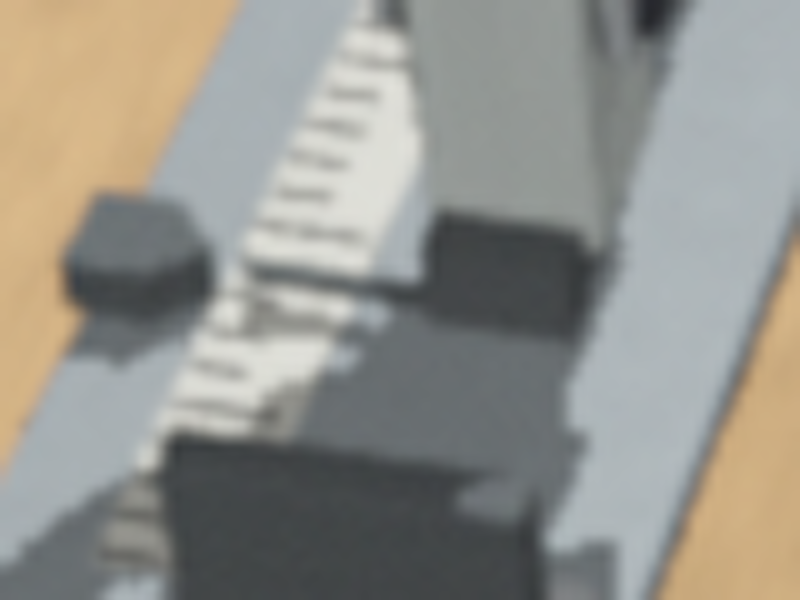

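The pointer tip is at (248,268), right beside the clip nose. The nose's top edge tip is at (212,250), and about (212,267) at 20 mm height.

```bash
python3 -c "
from h import *
s=load('side5');S=lambda p:(220+(p[0]+.5)/10-.5,270+(p[1]+.5)/10-.5)
print(atz(s,S((248,268)),.021),atz(s,S((300,276)),.021))
for p,z in(((212,250),.026),((212,267),.02),((210,290),.012)):print(atz(s,S(p),z))
print(proj(s,(.672,.151,.026)),proj(s,(.672,.151,.02)),ctrl.get_obs()['dq'].round(4))
"
```

```text
[0.6649 0.15   0.021 ] [0.6542 0.1501 0.021 ]
[0.6712 0.1514 0.026 ]
[0.6724 0.1502 0.02  ]
[0.6742 0.1489 0.012 ]
[[240.4 294.4]] [[240.8 296.6]] [-0.0004 -0.0001 -0.0002 -0.0011  0.0003 -0.0005]
```

```bash
python3 -c "
from h import *
print(ctrl.finish_job())"
```

```text
the job is handed in; nothing more can be done
None
```

The socket stands upright in the tray, and the gauge is held open with its lock button squeezed in and the pointer level with the clip's nose to about 1 mm by the last picture; the job is handed in, but no verdict came back.

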